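# Slide the watch movement into the casing block and swing the keeper over it

## Task

Push the large brass watch movement across the top of the aluminium casing block with the fingertips until it drops into the round recess and lies flat, fully home. Then push the block's swing keeper by its upright pin, round to its stop, so that it lies over the middle of the movement. Do not pick the movement up or lift it off the block, and leave the small movement and the other things around the block where they are.

Things in the scene. Friction and masses are not known exactly. Their poses are not given: they have to be found in the camera images.
- block: Casing block: an aluminium plate, 190 mm (its x) by 150 mm (its y) by 20 mm high, fixed to the bench. Origin: centre of its underside; z up. Its flat top (the deck) has one round recess, 50 mm in diameter, 8 mm deep, upright walls, centred 40 mm to +x of the block's centre. The movement starts on the -x half; no fence borders the deck, so it can fall off.
- recess (a point): Centre of the recess's floor (dark rubber lining), 12 mm above the block's underside (8 mm below the deck).
- movement: Large watch movement: a loose brass disc, 46 mm in diameter, 8 mm thick, about 80 g, with wheels on its top, lying flat on the deck. Origin: centre of its underside; z up. Fully home it lies flat on the recess's floor, top flush with the deck, 2 mm clearance all round. It may hang tilted on the recess's edge until pushed on, or until the finger behind it is drawn away.
- keeper (a joint): Swing keeper of the block, a steel arm on an upright pivot. Angle in rad; it grows clockwise seen from above. The arm points from its pivot along the block's +x at 0.4 (at 0: 0.4 rad further to +y) and along -y, over the middle of the recess, at its stop at 1.97. It starts open, at 0 to 0.8. Light friction (under 1 N at the pin); it stays where it is left.
- keeper_pivot (a point): The keeper's pivot, at deck height, 40 mm to +x and 49 mm to +y of the block's centre. Its cap, 18 mm in diameter, reaches 11 mm above the deck. The arm is 12 mm wide and ends 58 mm from the pivot; its underside is 3 mm and its upper side 7 mm above the deck, so it passes over the movement only once that is home.
- keeper_pin (a point): Top of the keeper's upright pin: a steel pin of 10 mm diameter on the arm, 49 mm from the pivot; its top is 30 mm above the deck and it stands 23 mm out of the arm.
- small_movement: Small watch movement, a brass disc 28 mm in diameter, 6 mm thick, lying on the deck near its +x, -y corner. Origin: centre of its underside. Leave it alone.
- loupe: Black eye loupe, a cup 34 mm in diameter, 30 mm high, standing on the bench on the block's -y side. Origin: centre of its underside. Leave it alone.
- dish: White ceramic dish, 64 mm in diameter, 22 mm high, on the bench on the block's +y side. Origin: centre of its underside. Leave it alone.
- oil_pot: Amber glass oil pot, 32 mm in diameter, 26 mm high, on the bench on the block's +y side. Origin: centre of its underside. Leave it alone.
- screwdriver: Dark screwdriver, 110 mm long, lying on the bench on the block's -y side along the block's x. Origin: under its middle. Leave it alone.
- pin_vice: Brass pin vice, standing upright on a foot 18 mm in diameter, 54 mm high, on the bench off the block's +x end. Origin: centre of its underside. Leave it alone.
Mind the look-alikes: they are no part of the job. What is shaped like the movement but turquoise is not meant. There is more than one size of the block; the one meant has the size given above.

How it is judged:
By the outcome, as a careful person would: the job done as asked, in the order asked, and still so for the second after the job is handed in, with the robot touching nothing.
It also fails if it takes over 64 s, if anything falls off the work surface, if the arm or the gripper's body presses on something with over 40 N, if the wrist force passes 120 N, or if a joint passes its speed limit or range.

## Robot

A 7-joint arm with a two-finger parallel gripper is mounted at the origin on the work surface. World frame = base frame: x ahead of the robot, y to its left, z up, the work surface at z = 0. Lengths are in m, angles in rad, forces in N, time in s.
With the tool pointing down it reaches from about 0.35 to 0.9 m from the base axis. Payload 7.2 kg.
Tool frame: the origin (TCP) lies on the mounting face of the last link; the fingertips stand 182 mm ahead of it and the grasp point (between the pads) lies 163 mm ahead of it; z points along the fingers, y is the line along which they close (so a half turn about z gives the same grasp; the last joint's range is limited). The gripper opens to 88 mm and grips with 3 to 60 N. Pads are 20 mm wide; open, the fingers measure 115 mm over their backs; the gripper's body (75 mm by 178 mm) begins 61 mm behind the grasp point.
Start: joints at [1.052, 0.411, -0.013, 1.596, 0.006, 1.134, -0.082], TCP at [0.272, -0.563, 0.405] pointing down, gripper open.
Joint ranges: [-2.95, 2.95], [-0.29, 1.99], [-1.47, 1.44], [0.14, 2.54], [-1.03, 4.17], [0.13, 1.85], [-2.86, 2.86]. Speed limits (rad/s): [2.39, 2.39, 3.01, 3.01, 3.14, 3.14, 3.14].

## Interface

Orientations are given as a rotation vector (axis times angle).
In Python, from rig import env gives the robot as it stands. The module is installed in compiled form; this text tells all that it offers.
- The arm moves only by the shell command python3 -m handwheel 'ROWS' [FORCE]. ROWS is JSON, one flat list of numbers, 7 for each row, row after row: the shift along the tool's x, y, z in units of 40 cm (1.0 is 40 cm), then the turn, a rotation vector about the tool's x, y, z in units of 2 pi rad (1.0 is 2 pi rad), then the opening, from 0 (shut) to 1 (fully open). In form: [x, y, z, rx, ry, rz, jaw, x, y, z, rx, ry, rz, jaw, ...]. A call has exactly 5 rows; each row shifts and turns the commanded pose from where the row before left it, along the tool's axes as they then stand; what a row does not reach is not made up. A row lasts 1/10 s, in which the tool goes at most 50 mm and 8.59 degrees, less where a joint would pass 70% of its speed; a pose out of reach is approached as far as the arm can. A call with a number of a shift or a turn outside -1 to 1 is refused whole. A call with a gripper value outside its range is refused whole. The fingers move at their own pace and stop on an object; FORCE is the grip in N (left out, the last holds). Time passes only in rows, so rows that do not move let the fingers close, or fill a call up. It gives the time, the measured TCP pose, the force, the opening and the grip force at its end, in the units of the state.
- env.observe(): the state, without advancing time (a new reading comes with each control period).
- env.capture(name): name is "scene" or "top"; returns (picture, depth): 420x560x3 uint8, red, green, blue; 420x560 float32, m along the optical axis (not along the pixel's ray), 0 where there is no reading.
- env.camera_params(name): a dict with "fx", "fy", "cx", "cy" (pixels), "k1" (the pictures are not rectified: a ray, as slopes to the right and down, at radius r is drawn at 1 + k1 r^2 times it, then the intrinsics apply), "origin" and "rotation" of the camera in the world. Camera axes: x right, y up, looking along -z (the intrinsics and any distortion apply to the point x, -y, -z); pixel columns grow to the right and rows downward; lengths in m; the calibration is good to about 2 mm. A picture is of the moment at which its call begins. camera_params takes no time and is no camera call.
- env.close_job(): hands the job in; it is judged then, once.
The state is a dict: "time_s": time; "joint_pos": joint angles; "joint_vel": joint speeds; "joint_torque": joint torques, N m; "ee_pos": TCP position; "orientation": TCP orientation; "force": force on the tool from outside, world axes, zero at the start; "ft_torque": the same for the moment, N m; "opening": finger opening in m; "grasp_force": force on a finger pad.
Only numpy, scipy, OpenCV 4.12 (cv2) and the standard library are available. Lean on these libraries where they do the work, as an engineer would, in place of code of your own. Each camera call takes 0.05 s, during which the arm holds its last target. There are 200 camera calls.

## Working session

There is one attempt and no reset: what is moved stays moved. The work goes in short steps, Python scripts to look and compute and a shell command to move; the robot and the scene stay as the last step left them, time stands still between calls to the robot, and variables do not carry over. Pictures are saved under pics/ and viewed, at most 11 in all, crops included, and the job is handed in when it is done.

```bash
mkdir -p pics
cat > h.py <<'E'
import numpy as np, cv2
from rig import env
def shot(n,f):
    p,d=env.capture(n); np.savez('last_%s.npz'%n,p=p,d=d); cv2.imwrite('pics/'+f,p[:,:,::-1]); return p,d
def ray(n,u,v):
    c=env.camera_params(n); x=(np.atleast_1d(u)-c['cx'])/c['fx']; y=(np.atleast_1d(v)-c['cy'])/c['fy']
    xd,yd=x.copy(),y.copy()
    for _ in range(20):
        s=1+c['k1']*(x*x+y*y); x,y=xd/s,yd/s
    R=np.array(c['rotation']); R=R if R.shape==(3,3) else cv2.Rodrigues(R)[0]
    return np.array(c['origin']),np.stack([x,-y,-np.ones_like(x)],-1)@R.T
def atz(n,u,v,z):
    o,r=ray(n,u,v); return o+r*((z-o[2])/r[:,2])[:,None]
def atd(n,u,v,d):
    o,r=ray(n,u,v); return o+r*np.asarray(d).reshape(-1,1)
E
python3 - <<'E'
from h import *
for n in('scene','top'):
    print(n,env.camera_params(n)); shot(n,n+'0.png')
s=env.observe(); print(s)
E
```

```text
scene {'fx': 391.2638417390311, 'fy': 391.2638417390311, 'cx': 276.0611701754038, 'cy': 213.09920348789055, 'k1': 0.005825714718460211, 'origin': array([0.90864633, 0.35868294, 0.4800483 ]), 'rotation': array([0.45369109, 1.01721212, 2.15794683])}
top {'fx': 541.5665411402714, 'fy': 541.5665411402714, 'cx': 268.9501881595871, 'cy': 203.45427269882896, 'k1': 0.057333624041621185, 'origin': array([0.33841654, 0.00461392, 1.00705963]), 'rotation': array([ 0.16478818, -0.16058314, -1.55128235])}
{'time_s': 0.1, 'joint_pos': array([ 1.05177161,  0.41179746, -0.0127509 ,  1.59695237,  0.00558719,
        1.13432741, -0.08216492]), 'joint_vel': array([ 5.66679752e-04, -1.34432259e-03,  5.74168540e-05, -3.21620116e-03,
       -1.46694160e-04,  1.22006124e-03, -1.23983250e-03]), 'joint_torque': array([ 3.11512908e-03, -5.89097893e+01,  6.43957313e-01, -2.91712332e+01,
       -5.38043166e-02,  1.44907233e-02,  1.08493409e-04]), 'ee_pos': array([ 0.27223152, -0.56237327,  0.40391004]), 'orientation': array([-3.06072667e+00, -7.01997434e-01,  6.23534461e-04]), 'force': array([ 0.01480198, -0.10344768, -0.10386283]), 'ft_torque': array([0.01638341, 0.01597593, 0.00951737]), 'grasp_force': 0.0, 'opening': 0.08740346807197072}
```

View pics/scene0.png

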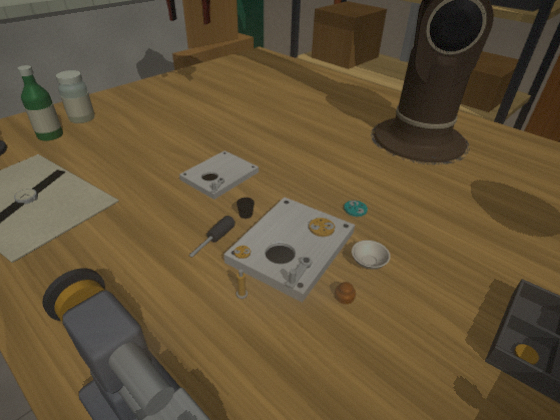

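View pics/top0.png

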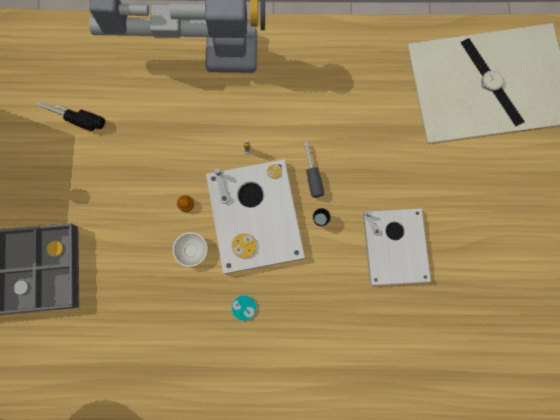

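The scene view shows the block at about (290,245), with the movement at (322,227). The top view shows the block at (255,216), recess at (250,194), movement at (244,246) and keeper from about (218,178) to (226,200). The smaller block at (397,247) and the turquoise disc at (244,308) are look-alikes.

Run:
```python
from h import *
P={'top':dict(rec=(250,194),mov=(244,246),pinA=(219,177),pinB=(225,199),c1=(207,173),c2=(286,161),c3=(303,260),c4=(224,272),small=(274,171),vice=(247,147)),
'scene':dict(rec=(280,254),mov=(322,227),small=(243,252),tall=(306,262),other=(291,278),turq=(355,208))}
for n in P:
    z=np.load('last_%s.npz'%n); d=z['d']
    for k,(u,v) in P[n].items():
        print(n,k,atd(n,u,v,d[v,u]).round(4), d[v,u].round(3))
c=env.camera_params('top');
for n,(u0,u1,v0,v1) in dict(top=(190,320,135,290),scene=(220,370,190,310)).items():
    p=np.load('last_%s.npz'%n)['p'][v0:v1,u0:u1]
    cv2.imwrite('pics/crop_%s.png'%n,cv2.resize(p[:,:,::-1],None,fx=3.8 if n=='top' else 5,fy=3.8 if n=='top' else 5,interpolation=cv2.INTER_CUBIC))
```

```text
top rec [[0.566  0.0447 0.0105]] 1.022
top mov [[0.4653 0.053  0.026 ]] 0.986
top pinA [[0.5944 0.1028 0.0257]] 1.013
top pinB [[0.5511 0.0897 0.032 ]] 0.998
top c1 [[ 0.6091  0.1288 -0.0013]] 1.043
top c2 [[ 0.6344 -0.023   0.001 ]] 1.045
top c3 [[ 4.44e-01 -5.59e-02  1.00e-04]] 1.007
top c4 [[0.3384 0.0046 1.0071]] 0.0
top small [[0.6079 0.     0.024 ]] 1.017
top vice [[0.6526 0.0515 0.0291]] 1.022
scene rec [[0.5636 0.0456 0.0135]] 0.656
scene mov [[0.4709 0.0597 0.0252]] 0.693
scene small [[0.6114 0.0068 0.0245]] 0.642
scene tall [[0.5596 0.0982 0.0301]] 0.62
scene other [[0.6076 0.1092 0.0397]] 0.581
scene turq [[0.3634 0.0581 0.0074]] 0.766
```

View pics/crop_top.png

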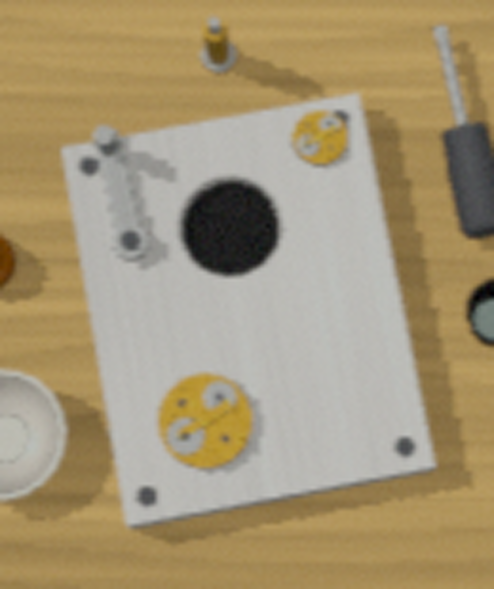

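View pics/crop_scene.png

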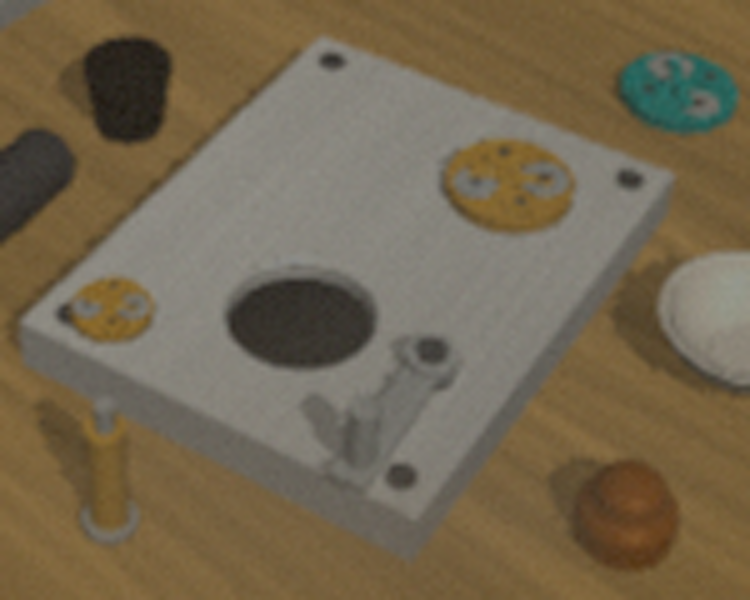

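The crops show the recess at top-crop (231,227), the movement at (206,421), the pivot cap at (130,240) and the pin top at (105,138). In the scene crop the pivot is at (433,350) and the pin top at (366,408). The arm points roughly along the block's +x, so the keeper is open.

```bash
cat >> h.py <<'E'
def blob(n,p,box,f):
    u0,u1,v0,v1=box; m=f(p[v0:v1,u0:u1].astype(int)).astype(np.uint8)
    k,l,st,c=cv2.connectedComponentsWithStats(m); i=1+st[1:,4].argmax()
    cs,_=cv2.findContours((l==i).astype(np.uint8),cv2.RETR_EXTERNAL,cv2.CHAIN_APPROX_NONE)
    (x,y),_=cv2.minEnclosingCircle(cs[0]); e=cv2.fitEllipse(cv2.convexHull(cs[0]))
    return e[0][0]+u0,e[0][1]+v0,e[1]
yel=lambda q:(q[...,0]-q[...,2]>70)&(q[...,0]>110)
drk=lambda q:q.max(-1)<70
def tri(a,b):
    (o1,r1),(o2,r2)=ray('top',*a),ray('scene',*b); r1,r2=r1[0],r2[0]
    t=np.linalg.lstsq(np.stack([r1,-r2],1),o2-o1,rcond=None)[0]
    x,y=o1+r1*t[0],o2+r2*t[1]; return (x+y)/2,np.linalg.norm(x-y)
E
python3 - <<'E'
from h import *
t=np.load('last_top.npz');s=np.load('last_scene.npz')
mt=blob('top',t['p'],(228,265,228,264),yel); ms=blob('scene',s['p'],(303,340,212,240),yel)
rt=blob('top',t['p'],(232,270,178,212),drk); rs=blob('scene',s['p'],(262,300,240,268),drk)
print(mt,ms,rt,rs)
print('mov tri',tri(mt[:2],ms[:2]),atz('top',*mt[:2],.028),atz('scene',*ms[:2],.028))
print('rec',atz('top',*rt[:2],.016),atz('scene',*rs[:2],.014))
for k,a,b,z in(('piv',(224.2,198.2),(306.6,260),.031),('pin',(217.6,171.3),(293.2,271.6),.05)):
    print(k,tri(a,b),atz('top',*a,z),atz('scene',*b,z))
C=np.array([(62,148),(360,94),(434,466),(127,525)])/3.8+[190,135]
w=atz('top',C[:,0],C[:,1],.02); print(w, w.mean(0))
dx=(w[0]+w[1]-w[2]-w[3])/2;dy=(w[0]+w[3]-w[1]-w[2])/2;print(np.arctan2(dx[1],dx[0]),np.arctan2(-dy[0],dy[1]),np.linalg.norm(dx),np.linalg.norm(dy))
S=np.array([(25,325),(325,40),(675,178),(415,537)])/5+[220,190]
w2=atz('scene',S[:,0],S[:,1],.02);print(w2)
# deck height from depth
for n,pts in(('top',[(270,230),(265,250),(262,170)]),('scene',[(285,225),(250,235),(310,250)])):
    d=(t if n=='top' else s)['d']
    for u,v in pts: print(n,atd(n,u,v,np.median(d[v-2:v+3,u-2:u+3])).round(4))
E
```

```text
(243.52128887176514, 245.15710830688477, (23.8240909576416, 24.204978942871094)) (321.62345695495605, 226.06767177581787, (16.129295349121094, 23.8795223236084)) (250.1691131591797, 194.5107593536377, (23.71585464477539, 24.367481231689453)) (279.6366539001465, 254.11143398284912, (16.859102249145508, 27.929441452026367))
mov tri (array([0.46683126, 0.05485812, 0.02209986]), np.float64(0.0017711357135693547)) [[0.46654455 0.05382046 0.028     ]] [[0.47207227 0.05952224 0.028     ]]
rec [[0.56380922 0.04418632 0.016     ]] [[0.56457855 0.04569982 0.014     ]]
piv (array([0.55317198, 0.09271433, 0.02624614]), np.float64(0.0022942902560212195)) [[0.55277785 0.0913449  0.031     ]] [[0.55630781 0.09647452 0.031     ]]
pin (array([0.59969414, 0.10470988, 0.04425839]), np.float64(0.0021807345466408985)) [[0.59877448 0.10323347 0.05      ]] [[0.60320549 0.1089811  0.05      ]]
[[ 0.60148537  0.12737844  0.02      ]
 [ 0.63128878 -0.02005321  0.02      ]
 [ 0.44624083 -0.05693011  0.02      ]
 [ 0.41618092  0.08940398  0.02      ]] [0.52379898 0.03494977 0.02      ]
0.19942209924640097 0.20102668501668633 0.18892037297304395 0.14990157640429136
[[ 0.63400098 -0.01229684  0.02      ]
 [ 0.44980796 -0.04937984  0.02      ]
 [ 0.42048982  0.0959736   0.02      ]
 [ 0.60954263  0.13601453  0.02      ]]
top [[0.4962 0.0061 0.0204]]
top [[0.4593 0.0147 0.0195]]
top [[0.6105 0.0227 0.0203]]
scene [[0.509  0.0058 0.02  ]]
scene [[ 0.5713 -0.0195  0.0195]]
scene [[0.5256 0.0787 0.0195]]
```

```bash
cat >> h.py <<'E'
def go(xyz,yaw):
    """world target + tool-x yaw -> total shift in present tool axes (units), tilt-free turn (units)"""
    s=env.observe(); R=cv2.Rodrigues(np.array(s['orientation']))[0]; y=np.arctan2(R[1,0],R[0,0])
    d=R.T@(np.array(xyz)-s['ee_pos'])/.4; t=-(((yaw-y)+np.pi)%(2*np.pi)-np.pi)/2/np.pi
    print('t',s['time_s'],'pos',s['ee_pos'].round(4),'yaw',round(y,4),'tilt',R[:2,2].round(4),'F',s['force'].round(2),'op',round(s['opening'],4)); print('shift',d.round(4),'rz',round(t,4))
E
python3 -m handwheel '[0.0511,-0.0614,0.013,0,0,0,0.3,0.0511,-0.0614,0.013,0,0,0,0.3,0.0511,-0.0614,0.013,0,0,0,0.3,0.0511,-0.0614,0.013,0,0,0,0.3,0.0511,-0.0614,0.013,0,0,0,0.3]'
python3 -c "
from h import *
go((.4257,.058,.3),3.04);print(env.observe()['joint_pos'].round(2))"
```

```text
time_s: 0.6
ee_pos: [0.3108, -0.4061, 0.3782]
orientation: [-3.062, -0.702, 0.0]
force: [0.0, -0.1, 0.2]
opening: 0.0515
grasp_force: 0.0
t 0.6 pos [ 0.3108 -0.4061  0.3782] yaw 0.4507 tilt [-0.0004  0.0004] F [ 0.02 -0.13  0.21] op 0.0515
shift [ 0.764  -0.9192  0.1957] rz -0.4121
[ 0.89  0.25 -0.08  1.9   0.02  1.   -0.32]
```

```bash
for i in 1; do python3 -m handwheel '[0.0511,-0.0614,0.013,0,0,0,0.3,0.0511,-0.0614,0.013,0,0,0,0.3,0.0511,-0.0614,0.013,0,0,0,0.3,0.0511,-0.0614,0.013,0,0,0,0.3,0.0511,-0.0614,0.013,0,0,0,0.3]'; done | tail -0
python3 -m handwheel '[0.0511,-0.0614,0.013,0,0,0,0.3,0.0511,-0.0614,0.013,0,0,0,0.3,0.0511,-0.0614,0.013,0,0,0,0.3,0.0511,-0.0614,0.013,0,0,0,0.3,0.0511,-0.0614,0.013,0,0,0,0.3]' >/dev/null
python3 -m handwheel '[0.0511,-0.0614,0.013,0,0,0,0.3,0.0511,-0.0614,0.013,0,0,0,0.3,0.0511,-0.0614,0.013,0,0,0,0.3,0.0511,-0.0614,0.013,0,0,0,0.3,0.0511,-0.0614,0.013,0,0,0,0.3]' >/dev/null
python3 -m handwheel '[0,0,0,0,0,-0.0206,0.3,0,0,0,0,0,-0.0206,0.3,0,0,0,0,0,-0.0206,0.3,0,0,0,0,0,-0.0206,0.3,0,0,0,0,0,-0.0206,0.3]'>/dev/null
python3 -c "
from h import *
go((.4257,.058,.3),3.04);print(env.observe()['joint_pos'].round(2))"
```

```text
t 2.6 pos [0.4261 0.0577 0.3004] yaw 1.1034 tilt [-0.0005 -0.0001] F [-0.54  0.77  0.81] op 0.0262
shift [ 0.0003 -0.0013  0.0011] rz -0.3082
[ 0.24  0.27 -0.56  2.13  0.2   0.79 -0.91]Exception ignored on flushing sys.stdout:
BrokenPipeError: [Errno 32] Broken pipe
```

```bash
python3 -m handwheel '[0,0,0,0,0,-0.0206,0.3,0,0,0,0,0,-0.0206,0.3,0,0,0,0,0,-0.0206,0.3,0,0,0,0,0,-0.0206,0.3,0,0,0,0,0,-0.0206,0.3]'>/dev/null
python3 -m handwheel '[0,0,0,0,0,-0.0206,0.3,0,0,0,0,0,-0.0206,0.3,0,0,0,0,0,-0.0206,0.3,0,0,0,0,0,-0.0206,0.3,0,0,0,0,0,-0.0206,0.3]'>/dev/null
python3 -m handwheel '[0,0,0,0,0,-0.0206,0.3,0,0,0,0,0,-0.0206,0.3,0,0,0,0,0,-0.0206,0.3,0,0,0,0,0,-0.0206,0.3,0,0,0,0,0,-0.0206,0.3]'>/dev/null
python3 -m handwheel '[0,0,0.035,0,0,0,0.3,0,0,0.035,0,0,0,0.3,0,0,0.035,0,0,0,0.3,0,0,0.035,0,0,0,0.3,0,0,0,0,0,0,0.3]'>/dev/null
python3 -c "
from h import *
go((.4257,.058,.205),3.04);print(env.observe()['joint_pos'].round(2))
p,_=shot('scene','s1.png')
cv2.imwrite('pics/s1c.png',cv2.resize(p[120:320,200:420,::-1],None,fx=3,fy=3,interpolation=cv2.INTER_CUBIC))"
```

```text
t 4.6 pos [0.4255 0.0574 0.2433] yaw 3.0397 tilt [-0.003  -0.0001] F [ 0.24 -0.23  0.07] op 0.0266
shift [-0.0005  0.0015  0.0957] rz -0.0
[ 0.48  0.47 -0.88  2.17  0.54  0.74  0.71]
```

View pics/s1c.png

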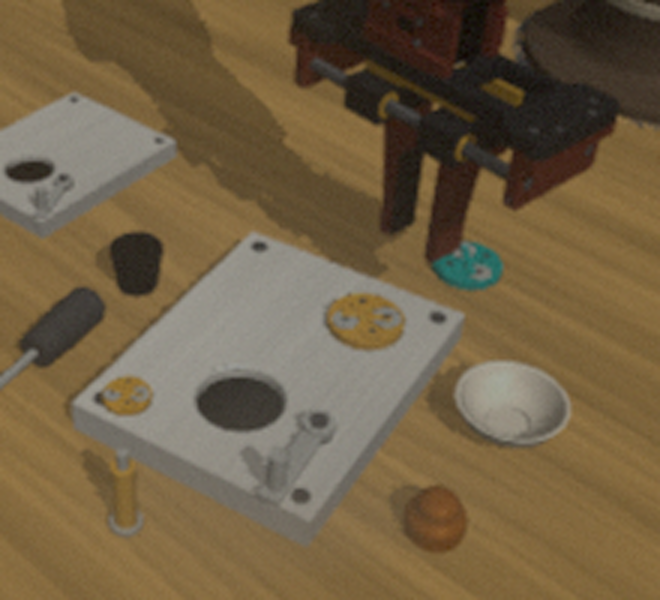

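The fingertips are over the block's -x end, with tip bottoms near crop (392,232) and (441,260), behind the movement at (365,320). I'll check the scene camera's bias against the known tip position.

Run:
```python
from h import *
P=np.array([(384,231),(405,238),(428,258),(452,266)])/3+[200,120]  # front-bottom corners of both fingers
w=atz('scene',P[:,0],P[:,1],.0613); print(w)
u=np.array([np.cos(-.102),np.sin(-.102)]);n=np.array([-u[1],u[0]]);o=np.array([.4255,.0574])
for r in w: print('along',(r[:2]-o)@u,'lat',(r[:2]-o)@n)
p,_=shot('top','t1.png'); mt=blob('top',p,(228,265,228,264),yel); print(mt)
cv2.imwrite('pics/t1c.png',cv2.resize(p[150:310,180:340,::-1],None,fx=3.6,fy=3.6,interpolation=cv2.INTER_CUBIC))
```

```text
[[0.43383641 0.03948461 0.0613    ]
 [0.43042657 0.05260374 0.0613    ]
 [0.43633468 0.07384939 0.0613    ]
 [0.43253131 0.08813416 0.0613    ]]
along 0.010117282867487904 lat -0.016973432970929195
along 0.005389333470001111 lat -0.0042696964626237855
along 0.0091034377259346 lat 0.01746711798210648
along 0.0038653092108698484 lat 0.031290367039034046Traceback (most recent call last):
  File "<stdin>", line 6, in <module>
  File "h.py", line 18, in blob
    k,l,st,c=cv2.connectedComponentsWithStats(m); i=1+st[1:,4].argmax()
                                                      ~~~~~~~~~~~~~~~^^
ValueError: attempt to get argmax of an empty sequence
```

```bash
python3 -m handwheel '[0,0.0015,0.025,0,0,0,0.3,0,0,0.025,0,0,0,0.3,0,0,0.025,0,0,0,0.3,0,0,0.014,0,0,0,0.3,0,0,0.006,0,0,0,0.3]'>/dev/null
python3 -m handwheel '[0,0,0,0,0,0,0.3,0,0,0,0,0,0,0.3,0,0,0,0,0,0,0.3,0,0,0,0,0,0,0.3,0,0,0,0,0,0,0.3]'>/dev/null
python3 -c "
from h import *
go((.5345,.0467,.205),3.04)
p,_=shot('scene','s2.png')
cv2.imwrite('pics/s2c.png',cv2.resize(p[160:310,220:380,::-1],None,fx=4,fy=4,interpolation=cv2.INTER_CUBIC))"
```

```text
t 5.7 pos [0.4264 0.0582 0.2068] yaw 3.0394 tilt [ 0.0004 -0.0001] F [ 0.47  0.62 -0.02] op 0.0266
shift [-0.2719 -0.001   0.0047] rz -0.0001
```

View pics/s2c.png

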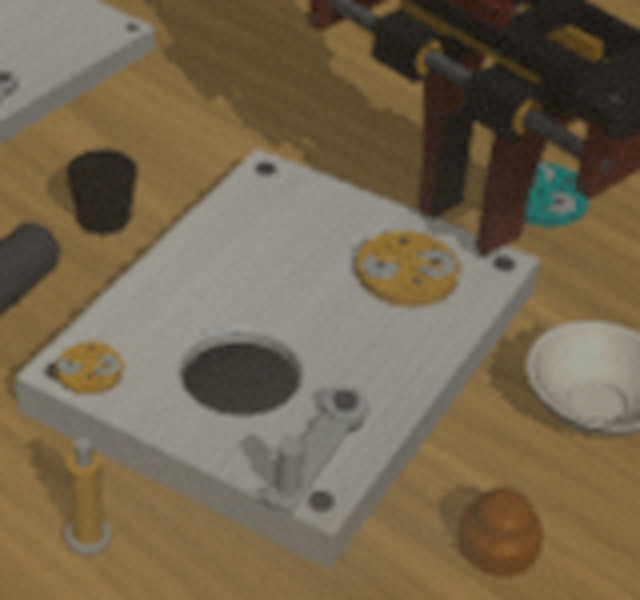

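The tips stand on the deck behind the disc at crop (432,215) and (485,252). Their midpoint lies on the line from the recess (241,375) through the disc (408,268). I'll push now.

```bash
python3 -m handwheel '[-0.01,0,0.003,0,0,0,0.3,-0.01,0,0.001,0,0,0,0.3,-0.01,0,0,0,0,0,0.3,-0.01,0,0,0,0,0,0.3,-0.01,0,0,0,0,0,0.3]'>/dev/null
python3 -m handwheel '[-0.012,0,0,0,0,0,0.3,-0.012,0,0,0,0,0,0.3,-0.012,0,0,0,0,0,0.3,-0.012,0,0,0,0,0,0.3,-0.012,0,0,0,0,0,0.3]'>/dev/null
python3 -m handwheel '[-0.012,0,0,0,0,0,0.3,-0.012,0,0,0,0,0,0.3,-0.012,0,0,0,0,0,0.3,-0.012,0,0,0,0,0,0.3,0,0,0,0,0,0,0.3]'>/dev/null
python3 -c "
from h import *
go((.5344,.0467,.205),3.04)
p,_=shot('scene','s3.png')
ms=blob('scene',p,(265,350,205,265),yel);print(ms,atz('scene',*ms[:2],.028))
P=np.array([[(.4665,.0538)],[(.5638,.0442)]])
"
```

```text
t 7.25 pos [0.4898 0.0518 0.205 ] yaw 3.0391 tilt [0.0005 0.0003] F [-0.67 -0.29  0.18] op 0.0264
shift [-1.121e-01 -1.200e-03  1.000e-04] rz -0.0001
(299.3142623901367, 238.01105880737305, (18.179330825805664, 25.162227630615234)) [[0.52335182 0.0522226  0.028     ]]
```

```bash
python3 -m handwheel '[-0.01,0,0,0,0,0,0.3,-0.01,0,0,0,0,0,0.3,-0.01,0,0,0,0,0,0.3,-0.01,0,0,0,0,0,0.3,-0.01,0,0,0,0,0,0.3]'>/dev/null
python3 -m handwheel '[-0.006,0,0,0,0,0,0.3,-0.006,0,0,0,0,0,0.3,-0.006,0,0,0,0,0,0.3,-0.006,0,0,0,0,0,0.3,-0.006,0,0,0,0,0,0.3]'>/dev/null
python3 -m handwheel '[-0.005,0,0,0,0,0,0.3,-0.005,0,0,0,0,0,0.3,-0.005,0,0,0,0,0,0.3,-0.003,0,0,0,0,0,0.3,0,0,0,0,0,0,0.3]'>/dev/null
python3 -c "
from h import *
go((.5344,.0467,.205),3.04)
p,_=shot('scene','s4.png')
cv2.imwrite('pics/s4c.png',cv2.resize(p[180:310,220:380,::-1],None,fx=4,fy=4,interpolation=cv2.INTER_CUBIC))
"
```

```text
t 8.8 pos [0.5284 0.0478 0.2051] yaw 3.0393 tilt [0.0003 0.    ] F [0.6  0.13 0.15] op 0.0262
shift [-0.0153 -0.0012  0.0002] rz -0.0001
```

View pics/s4c.png

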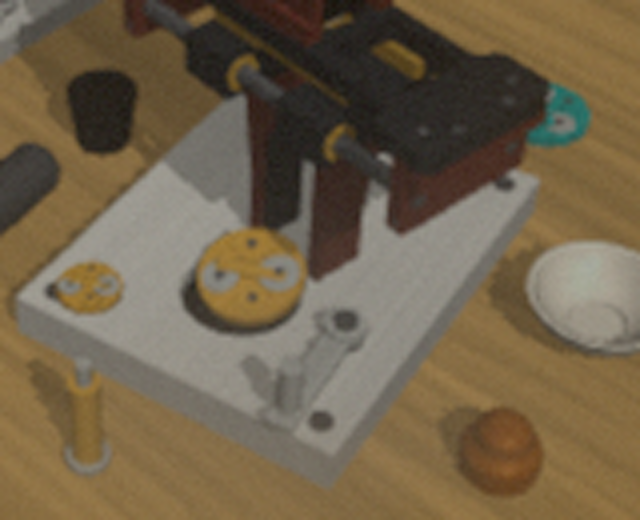

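The disc at crop (250,280) is tipped into the recess, with its rear still on the rim. I'll push on slowly.

```bash
python3 -m handwheel '[-0.004,0,0,0,0,0,0.3,-0.004,0,0,0,0,0,0.3,-0.004,0,0,0,0,0,0.3,-0.003,0,0,0,0,0,0.3,0,0,0,0,0,0,0.3]'
python3 -c "
from h import *
go((.5344,.0467,.205),3.04)
p,_=shot('scene','s5.png')
cv2.imwrite('pics/s5c.png',cv2.resize(p[180:310,220:380,::-1],None,fx=4,fy=4,interpolation=cv2.INTER_CUBIC))
"
```

```text
time_s: 9.35
ee_pos: [0.5343, 0.0472, 0.205]
orientation: [0.16, 3.137, 0.0]
force: [-0.3, 1.1, -0.0]
opening: 0.0268
grasp_force: 0.1
t 9.35 pos [0.5343 0.0472 0.205 ] yaw 3.0394 tilt [0.0001 0.    ] F [-0.34  1.09 -0.04] op 0.0268
shift [-0.0003 -0.0012  0.0001] rz -0.0001
```

View pics/s5c.png

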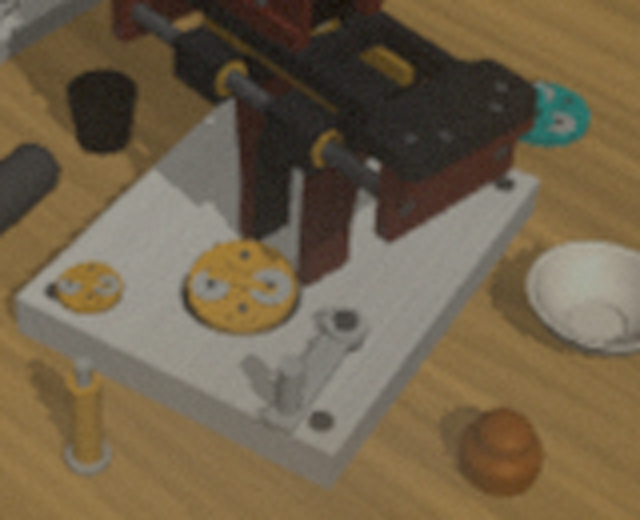

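The disc now sits inside the recess outline at crop (243,285). I'll draw the fingers back and check its height by depth.

```bash
python3 -m handwheel '[0.02,0,0,0,0,0,0.3,0.03,0,0,0,0,0,0.3,0.03,0,-0.05,0,0,0,0.3,0.03,0,-0.08,0,0,0,0.3,0,0,-0.08,0,0,0,0.3]'
cat > flat.py <<'E'
from h import *
d=[];
for _ in range(4):
    p,dd=env.capture('scene'); d.append(dd)
d=np.median(d,0)
v,u=np.mgrid[240:265,258:304]; u=u.ravel();v=v.ravel(); q=p[v,u].astype(int)
m=yel(q)|0; w=atd('scene',u,v,d[v,u]); m=m.astype(bool)&(d[v,u]>0); w=w[m]
A=np.c_[w[:,0],w[:,1],np.ones(len(w))]; ok=np.ones(len(w),bool)
for _ in range(4):
    c=np.linalg.lstsq(A[ok],w[ok,2],rcond=None)[0]; r=w[:,2]-A@c; ok=abs(r)<2*np.std(r[ok])
print(len(w),'centre',w[ok].mean(0).round(4),'slopes',c[:2].round(3)); cv2.imwrite('pics/x.png',p[:,:,::-1])
v,u=np.mgrid[228:236,275:285]; print('deck z',np.median(atd('scene',u.ravel(),v.ravel(),d[v,u].ravel())[:,2]))
print(blob('scene',p,(258,304,235,268),yel))
E
python3 flat.py; python3 -c "
from h import *
go((.5344,.0467,.205),3.04)"
```

```text
time_s: 9.9
ee_pos: [0.4877, 0.0521, 0.2893]
orientation: [-0.157, -3.135, 0.002]
force: [0.6, -0.4, 0.6]
opening: 0.0262
grasp_force: 0.0
306 centre [0.5652 0.0461 0.0221] slopes [-0.169 -0.099]
deck z 0.019934728060154033
(280.1227512359619, 251.02534294128418, (22.12567901611328, 26.18901252746582))
t 10.1 pos [0.4898 0.0515 0.2893] yaw 3.0391 tilt [ 0.0013 -0.0011] F [ 0.45 -0.94 -0.11] op 0.0265
shift [-0.112  -0.0004  0.211 ] rz -0.0001
```

```bash
python3 flat.py; python3 -c "
from h import *
p,_=shot('scene','s6.png');t,_=shot('top','t6.png')
a=cv2.resize(p[225:285,240:320,::-1],(640,480),interpolation=cv2.INTER_CUBIC)
cv2.imwrite('pics/s6c.png',a)"
```

```text
305 centre [0.5652 0.0462 0.0221] slopes [-0.164 -0.096]
deck z 0.019811365207322712
(280.0302429199219, 250.99085140228271, (22.155385971069336, 25.93255615234375))
```

View pics/s6c.png

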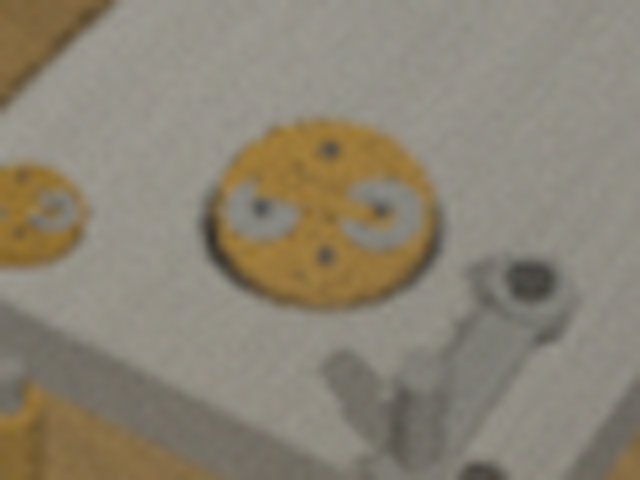

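The disc still hangs slightly on the rear (-x,-y) rim, with the gap visible at its front and lower edge. I'll push it on from that side.

```bash
python3 -m handwheel '[0,0,0,0,0,-0.0175,0.3,0,0,0,0,0,-0.0175,0.3,0,0,0,0,0,-0.0175,0.3,0,0,0,0,0,-0.0175,0.3,0,0,0,0,0,-0.0175,0.3]' >/dev/null
python3 -c "
from h import *
go((.5226,.0246,.205),3.59)
d=np.median([env.capture('scene')[1] for _ in range(3)],0)
for b in ((228,245,262,285),(225,238,285,300)):
    v,u=np.mgrid[b[0]:b[1],b[2]:b[3]];w=atd('scene',u.ravel(),v.ravel(),d[v,u].ravel());w=w[abs(w[:,2]-.02)<.004]
    print(len(w),np.linalg.lstsq(np.c_[w[:,:2],np.ones(len(w))],w[:,2],rcond=None)[0])
"
```

```text
t 10.9 pos [0.4903 0.0518 0.2885] yaw -2.6892 tilt [-0.0009  0.0003] F [ 0.16  0.75 -0.28] op 0.0264
shift [-0.0432 -0.0966  0.2086] rz 0.0006
344 [0.01138137 0.00935358 0.01377264]
195 [ 0.00110765 -0.00357721  0.01936278]
```

```bash
python3 -m handwheel '[-0.0216,-0.0483,0,0,0,0,0.3,-0.0216,-0.0483,0,0,0,0,0.3,0,0,0.06,0,0,0,0.3,0,0,0.06,0,0,0,0.3,0,0,0.05,0,0,0,0.3]' >/dev/null
python3 -m handwheel '[0,0,0.025,0,0,0,0.3,0,0,0.012,0,0,0,0.3,-0.008,0,0.002,0,0,0,0.3,-0.008,0,0,0,0,0,0.3,-0.008,0,0,0,0,0,0.3]'
python3 -m handwheel '[-0.004,0,0,0,0,0,0.3,-0.004,0,0,0,0,0,0.3,-0.004,0,0,0,0,0,0.3,-0.003,0,0,0,0,0,0.3,0,0,0,0,0,0,0.3]'
python3 flat.py
python3 -c "
from h import *
go((.5406,.0333,.205),3.59)"
```

```text
time_s: 12.05
ee_pos: [0.532, 0.0287, 0.2063]
orientation: [-0.696, 3.062, -0.0]
force: [0.1, 0.1, -0.5]
opening: 0.0262
grasp_force: 0.0
time_s: 12.55
ee_pos: [0.5368, 0.0312, 0.2055]
orientation: [-0.697, 3.063, 0.0]
force: [0.3, 1.1, -0.1]
opening: 0.0266
grasp_force: 0.0
319 centre [0.5654 0.0466 0.022 ] slopes [-0.171 -0.089]
deck z 0.020683027484339256
(280.08543395996094, 251.033540725708, (22.233562469482422, 26.180002212524414))
t 12.75 pos [0.5367 0.031  0.2054] yaw -2.694 tilt [-0.0001 -0.0001] F [0.06 0.51 0.8 ] op 0.0267
shift [-0.0113  0.0008  0.001 ] rz -0.0001
```

```bash
python3 -m handwheel '[-0.003,0,0,0,0,0,0.3,-0.003,0,0,0,0,0,0.3,-0.003,0,0,0,0,0,0.3,-0.003,0,0,0,0,0,0.3,0,0,0,0,0,0,0.3]'
python3 flat.py
python3 -m handwheel '[-0.003,0,0,0,0,0,0.3,-0.003,0,0,0,0,0,0.3,0,0,0,0,0,0,0.3,0,0,0,0,0,0,0.3,0,0,0,0,0,0,0.3]'
python3 flat.py
```

```text
time_s: 13.25
ee_pos: [0.5412, 0.0333, 0.2055]
orientation: [-0.697, 3.063, 0.0]
force: [0.4, 0.5, 0.8]
opening: 0.0265
grasp_force: 0.0
252 centre [0.5665 0.0464 0.0184] slopes [-0.009  0.004]
deck z 0.02053789076192508
(279.728796005249, 252.8382053375244, (19.06130599975586, 26.153045654296875))
time_s: 13.95
ee_pos: [0.5432, 0.0342, 0.2054]
orientation: [0.697, -3.063, -0.0]
force: [0.2, 0.4, -0.5]
opening: 0.0262
grasp_force: 0.0
249 centre [0.5666 0.0463 0.0184] slopes [-0.017  0.006]
deck z 0.02015331718615121
(279.6493949890137, 252.85537147521973, (18.80237579345703, 26.449064254760742))
```

The movement is now flat, with slopes near 0, and its top is at deck level. Next I'll retract, lift and go above the keeper pin.

```bash
python3 -m handwheel '[0.02,0,0,0,0,0,0.3,0.03,0,0,0,0,0,0.3,0.01,0,-0.05,0,0,0.011,0.3,0,0,-0.09,0,0,0.011,0.3,0,0,-0.09,0,0,0.01,0.3]' >/dev/null
python3 flat.py
python3 -c "
from h import *
t,_=shot('top','t7.png')
go((.5985,.1030,.215),3.39)"
```

```text
239 centre [0.5667 0.0462 0.0184] slopes [-0.015 -0.001]
deck z 0.019924188428422807
(279.69933700561523, 252.8623809814453, (18.580524444580078, 25.9741153717041))
t 14.9 pos [0.5208 0.0231 0.297 ] yaw -2.8949 tilt [-0.0005 -0.0012] F [ 0.   -0.15 -0.35] op 0.0265
shift [-0.2373  0.1464  0.2046] rz -0.0003
```

```bash
python3 -m handwheel '[-0.0475,0.0293,0,0,0,0,0.3,-0.0475,0.0293,0,0,0,0,0.3,-0.0475,0.0293,0,0,0,0,0.3,-0.0475,0.0293,0,0,0,0,0.3,-0.0475,0.0293,0,0,0,0,0.3]' >/dev/null
python3 -m handwheel '[0,0,0.05,0,0,0,0.3,0,0,0.05,0,0,0,0.3,0,0,0,0,0,0,0.3,0,0,0,0,0,0,0.3,0,0,0,0,0,0,0.3]' >/dev/null
python3 -c "
from h import *
p,_=shot('scene','s8.png')
cv2.imwrite('pics/s8c.png',cv2.resize(p[180:310,220:380,::-1],None,fx=4,fy=4,interpolation=cv2.INTER_CUBIC))
go((.5985,.1030,.215),3.39)"
```

```text
t 15.95 pos [0.5995 0.1038 0.2581] yaw -2.895 tilt [0.0008 0.0002] F [ 0.17 -0.16  0.48] op 0.0265
shift [ 0.0031 -0.0014  0.1079] rz -0.0003
```

View pics/s8c.png

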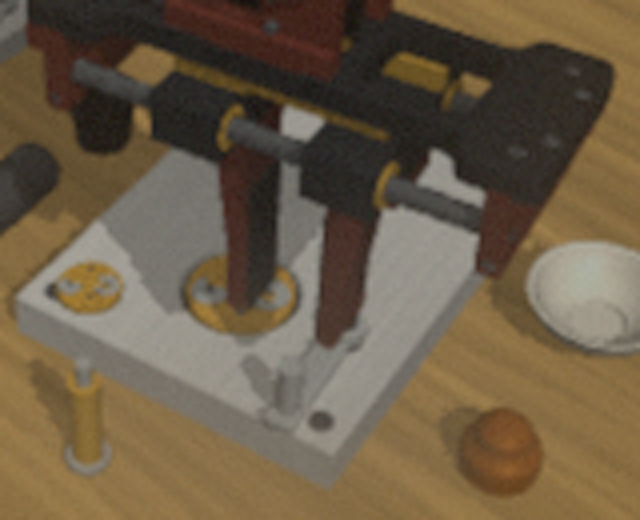

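```bash
python3 -c "
from h import *
a=np.array([(228,305),(250,311),(318,340),(350,350)])/4+[220,180]
w=atz('scene',a[:,0],a[:,1],.0761);print(w, w.mean(0))
print('pin',atz('scene',292.5,270.5,.05))"
```

```text
[[0.61625041 0.08770459 0.0761    ]
 [0.61282624 0.09537593 0.0761    ]
 [0.60620618 0.12206959 0.0761    ]
 [0.60185897 0.13316691 0.0761    ]] [0.60928545 0.10957925 0.0761    ]
pin [[0.60232017 0.10678763 0.05      ]]
```

The open fingers (bottoms at crop (240,308) and (335,345)) straddle the pin at (290,362) once the height difference is corrected. I'll descend and swing the keeper.

```bash
python3 -m handwheel '[0,0,0.03,0,0,0,0.3,0,0,0.03,0,0,0,0.3,0,0,0.03,0,0,0,0.3,0,0,0.0175,0,0,0,0.3,0,0,0,0,0,0,0.3]'
python3 -m handwheel '[0.0003,-0.008,0,0,0,0.0103,0.3,0.0003,-0.008,0,0,0,0.0103,0.3,0.0003,-0.008,0,0,0,0.0103,0.3,0.0003,-0.008,0,0,0,0.0103,0.3,0.0003,-0.008,0,0,0,0.0103,0.3]'
python3 -m handwheel '[0.0003,-0.008,0,0,0,0.0103,0.3,0.0003,-0.008,0,0,0,0.0103,0.3,0.0003,-0.008,0,0,0,0.0103,0.3,0.0003,-0.008,0,0,0,0.0103,0.3,0.0003,-0.008,0,0,0,0.0103,0.3]'
python3 -c "
from h import *
go((.55,.09,.215),1.6)
p,d=shot('scene','s9.png');shot('top','t9.png')"
```

```text
time_s: 16.45
ee_pos: [0.5989, 0.1037, 0.2128]
orientation: [0.387, -3.115, 0.0]
force: [0.2, -0.7, -0.3]
opening: 0.0262
grasp_force: 0.0
time_s: 16.95
ee_pos: [0.6007, 0.0883, 0.2147]
orientation: [0.124, 3.139, 0.001]
force: [-0.7, 0.7, -0.3]
opening: 0.0262
grasp_force: 0.4
time_s: 17.45
ee_pos: [0.5968, 0.0729, 0.2148]
orientation: [0.628, 3.078, 0.001]
force: [0.1, 0.7, 0.2]
opening: 0.0262
grasp_force: 0.4
t 17.45 pos [0.5968 0.0729 0.2148] yaw 2.7388 tilt [0.0004 0.0007] F [0.15 0.74 0.16] op 0.0262
shift [ 0.1245 -0.0066 -0.0006] rz 0.1813
```

```bash
python3 -m handwheel '[0.0003,-0.008,0,0,0,0.0103,0.3,0.0003,-0.008,0,0,0,0.0103,0.3,0.0003,-0.008,0,0,0,0.0103,0.3,0.0003,-0.008,0,0,0,0.0103,0.3,0.0003,-0.008,0,0,0,0.0103,0.3]'
python3 -m handwheel '[0.0003,-0.008,0,0,0,0.0103,0.3,0.0003,-0.008,0,0,0,0.0103,0.3,0.0003,-0.008,0,0,0,0.0103,0.3,0.0003,-0.008,0,0,0,0.0103,0.3,0.0003,-0.008,0,0,0,0.0103,0.3]'
python3 -m handwheel '[0.0003,-0.008,0,0,0,0.0103,0.3,0.0003,-0.008,0,0,0,0.0103,0.3,0.0003,-0.008,0,0,0,0.0103,0.3,0.0003,-0.008,0,0,0,0.0103,0.3,0,0,0,0,0,0,0.3]'
python3 -c "
from h import *
go((.55,.09,.215),1.6)"
```

```text
time_s: 18.05
ee_pos: [0.5884, 0.0595, 0.2147]
orientation: [1.113, 2.938, 0.001]
force: [-0.2, 1.5, -0.4]
opening: 0.0266
grasp_force: 0.4
time_s: 18.55
ee_pos: [0.576, 0.0495, 0.2147]
orientation: [1.571, 2.72, 0.002]
force: [-0.7, 0.7, -0.4]
opening: 0.0267
grasp_force: 0.4
time_s: 19.05
ee_pos: [0.564, 0.0445, 0.2147]
orientation: [1.908, 2.496, 0.0]
force: [0.8, 0.0, -0.6]
opening: 0.0264
grasp_force: 0.0
t 19.05 pos [0.564  0.0445 0.2147] yaw 1.8363 tilt [ 0.0004 -0.0002] F [ 0.79  0.03 -0.55] op 0.0264
shift [ 0.119  -0.0039 -0.0007] rz 0.0376
```

```bash
python3 -m handwheel '[0,-0.006,0,0,0,0.006,0.3,0,-0.006,0,0,0,0.006,0.3,0,-0.005,0,0,0,0.006,0.3,0,0,0,0,0,0,0.3,0,0,0,0,0,0,0.3]'
python3 -m handwheel '[0,-0.004,0,0,0,0,0.3,0,-0.003,0,0,0,0,0.3,0,0,0,0,0,0,0.3,0,0,0,0,0,0,0.3,0,0,0,0,0,0,0.3]'
```

```text
time_s: 19.55
ee_pos: [0.5576, 0.0427, 0.2145]
orientation: [2.044, 2.386, -0.0]
force: [-0.4, 0.7, -0.1]
opening: 0.0259
grasp_force: 0.0
time_s: 20.05
ee_pos: [0.5562, 0.0424, 0.2148]
orientation: [2.044, 2.382, 0.006]
force: [7.9, 1.4, -5.3]
opening: 0.0264
grasp_force: 3.8
```

The force rose to 8 N at the expected place, so this is the stop. I'll ease off, lift clear, move aside and check.

```bash
python3 -m handwheel '[0,0.006,0,0,0,0,0.3,0,0.01,0,0,0,0,0.3,0,0,-0.03,0,0,0,0.3,0,0,-0.06,0,0,0,0.3,0,0,-0.1,0,0,0,0.3]'
python3 -m handwheel '[0.05,0,-0.1,0,0,0,0.3,0.09,-0.05,0,0,0,0,0.3,0.09,-0.09,0,0,0,0,0.3,0.09,-0.09,0,0,0,0,0.3,0.09,-0.09,0,0,0,0,0.3]'
python3 -m handwheel '[0,-0.1,0,0,0,0,0.3,0,-0.1,0,0,0,0,0.3,0,-0.1,0,0,0,0,0.3,0,-0.1,0,0,0,0,0.3,0,0,0,0,0,0,0.3]'
python3 -c "
from h import *
p,_=shot('scene','s10.png');t,_=shot('top','t10.png')
a=cv2.resize(p[180:310,220:330,::-1],(400,473),interpolation=cv2.INTER_CUBIC);b=cv2.resize(t[135:280,190:313,::-1],(400,473),interpolation=cv2.INTER_CUBIC)
cv2.imwrite('pics/fin.png',np.hstack([a,b]))"
```

```text
time_s: 20.55
ee_pos: [0.5599, 0.043, 0.29]
orientation: [-2.044, -2.381, 0.005]
force: [1.0, -0.2, -0.0]
opening: 0.0265
grasp_force: 0.0
time_s: 21.05
ee_pos: [0.41, 0.1853, 0.3312]
orientation: [2.047, 2.382, 0.0]
force: [0.4, 1.1, 1.5]
opening: 0.0264
grasp_force: 0.0
time_s: 21.55
ee_pos: [0.2496, 0.1592, 0.3304]
orientation: [2.043, 2.383, -0.005]
force: [0.4, -0.1, 0.7]
opening: 0.0267
grasp_force: 0.0
```

View pics/fin.png

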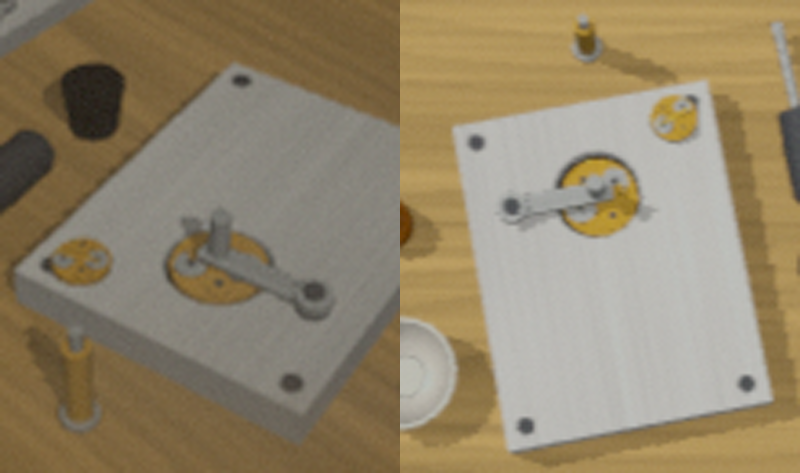

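The picture shows the keeper arm lying over the middle of the flush movement, with pin top at about (598,184) and cap at (512,206) in the right half. The neighbours haven't moved. I'll check the angle, then hand in.

```bash
python3 -c "
from h import *
a=atz('top',190+112/3.252,135+206/3.262,.031)[0];b=atz('top',190+198/3.252,135+184/3.262,.05)[0]
v=b-a;q=.6-np.arctan2(v[1],v[0]);print(v[:2],q)
if abs(q-1.97)<.07: print(env.close_job())"
```

```text
[ 0.00899218 -0.04925651] 1.9902266858790423
the job is handed in; nothing more can be done
None
```

The movement lies flat and flush in the recess, the keeper is round at its stop over the middle of it (measured 1.99 rad against a stop of 1.97), and the job was handed in at about 22 s of the 64 s allowed.

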